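# Line up the quarter-turn fasteners and hold the fairing panel shut

### The arm

A 6-joint arm with a two-finger parallel gripper is mounted at the origin on the work surface. World frame = base frame: x ahead of the robot, y to its left, z up, the work surface at z = 0. Lengths are in m, angles in rad, forces in N, time in s.
With the tool pointing down it reaches from about 0.35 to 0.775 m from the base axis. Payload 7.3 kg.
Tool frame: the origin (TCP) lies on the centre line of the jaws, within the pads' length; the fingertips stand 14 mm ahead of it and the grasp point (between the pads) lies 5 mm behind it; z points along the fingers, y is the direction in which the jaws open and shut (so a half turn about z gives the same grasp; the last joint's range is limited). The gripper opens to 92 mm and grips with 3 to 60 N. Pads are 19 mm wide; open, the fingers measure 130 mm over their backs; the gripper's body (75 mm by 190 mm) begins 47 mm behind the grasp point.
Start: joints at [1, 0.342, 1.524, -0, 1.275, -0.146], TCP at [0.216, 0.478, 0.241] pointing down, gripper open.
Joint ranges: [-2.53, 2.53], [-0.77, 2.02], [0.04, 2.7], [-1, 4.14], [0.28, 2.66], [-3.11, 3.11]. Speed limits (rad/s): [2.57, 2.57, 3.14, 3.14, 3.14, 3.14].

### API

Orientations are given as [roll, pitch, yaw] about the fixed x, y, z axes, in that order (R = Rz(yaw) Ry(pitch) Rx(roll)).
In Python, from cell import telemetry, cams, robot gives the robot as it stands.
- The arm moves only by the tool servo_tool, never from a script. Its argument "targets" is text: rows parted by semicolons, each of 4 numbers parted by spaces: the shift along the tool's x, y, z in mm, then the turn about the tool's z in rad. In form: x y z yaw; .... A call has 1 to 20 rows; each row shifts and turns the pose as measured when the row begins, along the tool's axes as they then stand; what a row does not reach is not made up. A row lasts 1/8 s, in which the tool goes at most 62.5 mm and 10.7 degrees, less where a joint would pass 70% of its speed; a pose out of reach is approached as far as the arm can. A call with a gripper value outside its range is refused whole. "hand" is the opening, from 0 (shut) to 1 (fully open), set as the call begins (left out, the last holds). The fingers move at their own pace and stop on an object; "squeeze" is the grip in N (left out, the last holds). Time passes only in rows, so rows that do not move let the fingers close. It gives the time, the measured TCP pose, the force and the opening at its end, in the units of the state.
- telemetry.observe(): the state, without advancing time (a new reading comes with each control period).
- cams.read_camera(name): name is "scene" or "top"; returns a dict with "color" (480x640x3 uint8, red, green, blue), "K" (3x3 intrinsics, pixels), "k1" (the pictures are not rectified: a ray, as slopes to the right and down, at radius r is drawn at 1 + k1 r^2 times it, then the intrinsics apply), "R" (3x3) and "t" (3): a world point X has camera coordinates R X + t. Camera axes: x right, y down, z forward; pixel columns grow to the right and rows downward; lengths in m; the calibration is good to about 2 mm. A picture is of the moment at which its call begins. There is no depth.
- robot.hand_in(): hands the job in, once; it reports no verdict.
Trained networks look in a picture, given as the dict that the camera call returned (one of the last four; its "shot" number tells which), for a name from the list of things; names that differ only in an ending like _2 or _b are one class to them, and where a whole thing is asked for, a point or a joint stands for the part that bears it (a point fixed in the world has none). Each returns a list of dicts, best first, with "score" (0 to 1); they miss things now and then, are a little off and sometimes report something else, mostly with a low value. They report only what shows in the picture. A call takes as long as a camera call.
- cams.cut_out(picture, query): "region" (480x640 bool, what is visible of it) and "extent" ([centre column, centre row, width, height] in pixels, round what is visible of it).
The state is a dict: "time": time; "qpos": joint angles; "qvel": joint speeds; "joint_efforts": joint torques, N m; "tool_pos": TCP position; "tool_rot": TCP orientation; "contact_force": force on the tool from outside, world axes, zero at the start; "torque": the same for the moment, N m; "opening": finger opening in m.
Only numpy, scipy, OpenCV 4.12 (cv2) and the standard library are available. Lean on these libraries where they do the work, as an engineer would, in place of code of your own. Each camera call takes 0.05 s, during which the arm holds its last target.

### The job

The access panel on the blue motorcycle tail fairing is sprung up a little off its frame. While it is still up, turn both orange wing fasteners so that their slots line up with the red marks beside them; then press the panel straight down with the fingertips until it sits fully home on the frame, and finish while still holding it pressed there. Leave the tools, bottles and other things on the bench alone.

Things in the scene. Friction and masses are not known exactly. Their poses are not given: they have to be found in the camera images.
- fairing: blue motorcycle tail fairing fixed to the bench: frame 170 (x) by 280 (y) by 85 high (224 in x over its lugs), a 60 high tail deck and red lamp towards +y (out to y = 247), a sloping nose towards -y (out to y = -195). Origin on the bench under the frame's centre; x is the short direction, z up.
- panel_pad (a point): centre of the top of the yellow press pad (44 across, 2 high) in the middle of the bare aluminium access panel, which is 150 (x) by 260 (y) by 6 thick. Axes parallel to the fairing's. The fasteners stand 85 mm either side of it along y (left at +y, right at -y). With the panel up the point is 101 mm above the bench, 8 mm above the panel's underside.
- panel (a joint): downward travel of the panel in m: 0 = sprung up, its underside 8 mm above the frame's rim, 0.008 = fully home on the rim. It slides straight down only; a spring pushes it up: about 5 N to start it moving, about 10 N to hold it home; it springs back when let go.
- fast_left_grip (a point): left (+y side of the fairing) wing fastener: orange wing 34 long, 10 thick, from 4 to 32 mm above the panel's upper face, on a steel disc 28 across, 4 high; black slot line along the wing's top. Point on the turning axis, 21 mm above the panel's upper face (11 below the wing's top); its x axis runs along wing and slot, z up. Two red marks on the panel, either side of the axis along the fairing's x.
- fast_right_grip (a point): right (-y side of the fairing) wing fastener: orange wing 34 long, 10 thick, from 4 to 32 mm above the panel's upper face, on a steel disc 28 across, 4 high; black slot line along the wing's top. Point on the turning axis, 21 mm above the panel's upper face (11 below the wing's top); its x axis runs along wing and slot, z up. Two red marks on the panel, either side of the axis along the fairing's x.
- fast_left (a joint): turn of the left fastener, rad, about the upward axis (counter-clockwise from above positive): 0 = slot in line with its red marks. Stops at +-1.7; 0.04 Nm friction, no detent, stays where left. Starts 0.75 to 1.35, so it must turn clockwise. Unless within about 0.2 of 0, a cross bar under the panel stops the panel half way down.
- fast_right (a joint): turn of the right fastener, rad, about the upward axis (counter-clockwise from above positive): 0 = slot in line with its red marks. Stops at +-1.7; 0.04 Nm friction, no detent, stays where left. Starts -1.35 to -0.75, so it must turn counter-clockwise. Unless within about 0.2 of 0, a cross bar under the panel stops the panel half way down.
- socket: bystander: steel socket, cylinder 26 across, 38 high, standing on the fairing's tail deck; origin at its underside
- driver: bystander: red screwdriver lying beyond the fairing
- spanner: bystander: steel spanner lying between robot and fairing
- spray: bystander: spray can 64 across, 190 high, on the left; origin at its underside
- oil: bystander: black oil canister 72 across, 180 high, on the right; origin at its underside
- mug: bystander: white mug 80 across, 90 high, on the left; origin at its underside
- boltjar: bystander: glass jar 70 across, 80 high, on the right; origin at its underside

How it is judged:
By the outcome, as a careful person would: the job done as asked, in the order asked, and still so for the second after the job is handed in, while the arm keeps its last pose, push and grip.
It also fails if it takes over 58 s, if anything falls off the work surface, if the arm or the gripper's body presses on something with over 40 N, if the wrist force passes 120 N, or if a joint passes its speed limit or range.

## Working session

There is one attempt and no reset: what is moved stays moved. The work goes in short steps, Python scripts to look and compute and a tool call to move; the robot and the scene stay as the last step left them, time stands still between calls to the robot, and variables do not carry over. Pictures are saved under pics/ and viewed, and the job is handed in when it is done.

Besides the shell and the picture viewer there is one more tool, called after ">>>" as name(argument=value, ...) on one line, values as JSON. servo_tool: Moves the arm, as the interface text tells. Its arguments: {"type":"object","properties":{"targets":{"type":"string"},"hand":{"type":"number"},"squeeze":{"type":"number"}},"required":["targets"]}

```bash
ls; mkdir -p pics; python3 - <<'E'
from cell import telemetry, cams, robot
import cv2,numpy as np
s=telemetry.observe()
print(s)
for n in("scene","top"):
    p=cams.read_camera(n)
    cv2.imwrite(f"pics/{n}0.png",p["color"][:,:,::-1])
    np.savez(f"pics/{n}0.npz",**{k:p[k] for k in("color","K","k1","R","t")})
    print(n,p["K"],p["k1"],p["R"],p["t"])
    for q in("panel_pad","fast_left_grip","fast_right_grip","fairing"):
        for r in cams.cut_out(p,q)[:2]: print(q,r["score"],r["extent"])
E
```

```text
pics
{'time': 0.0, 'qpos': array([ 1.00000135e+00,  3.42717452e-01,  1.52500279e+00, -1.93785756e-05,
        1.27542182e+00, -1.45985113e-01]), 'qvel': array([ 0.00024202,  0.00160011,  0.00105011,  0.00025222, -0.00113985,
        0.00143303]), 'joint_efforts': array([-1.24036437e-04, -4.31223679e+01, -2.44216937e+01,  7.16327643e-02,
        5.57912013e-02, -8.66563755e-05]), 'tool_pos': array([0.2161436 , 0.47801689, 0.24005266]), 'tool_rot': array([-3.14005702e+00, -2.07055501e-04,  2.71678829e+00]), 'contact_force': array([ 1.04669586, -0.09232121, -0.29073009]), 'torque': array([0.00539201, 0.04780083, 0.06432749]), 'opening': 0.09180552812567425}
scene [[443.80668592   0.         318.93878554]
 [  0.         443.80668592 242.04267438]
 [  0.           0.           1.        ]] 0.006096155333737665 [[-0.85989578  0.51007234 -0.02013586]
 [ 0.31152249  0.49310835 -0.81227944]
 [-0.40439212 -0.70474844 -0.58292079]] [ 0.49954116 -0.08511409  1.48716146]
panel_pad 0.92 [324.2, 255.4, 107.5, 63.2]
fast_left_grip 0.4 [348.5, 261.4, 10.2, 16.7]
fast_right_grip 0.69 [302.6, 237.4, 10.0, 15.3]
fairing 0.58 [334.2, 277.9, 154.8, 111.0]
top [[563.25402078   0.         319.05890229]
 [  0.         563.25402078 249.20929178]
 [  0.           0.           1.        ]] -0.08939510239078914 [[ 0.0115319  -0.99978976  0.01695436]
 [-0.9835552  -0.01439763 -0.18003299]
 [ 0.18023924 -0.01459942 -0.98351445]] [-0.02848136  0.562787    1.25237233]
panel_pad 0.72 [303.5, 241.7, 122.7, 86.6]
fast_left_grip 0.68 [268.1, 250.0, 11.1, 10.0]
fast_left_grip 0.53 [302.1, 239.1, 125.1, 90.3]
fast_right_grip 0.58 [342.2, 230.6, 12.2, 16.1]
fairing 0.57 [293.5, 247.1, 198.2, 107.5]
```

```bash
python3 - <<'E'
import cv2,numpy as np
a=cv2.imread("pics/top0.png"); b=cv2.imread("pics/scene0.png")
cv2.imwrite("pics/topc.png",cv2.resize(a[180:300,210:370],None,fx=5,fy=5,interpolation=cv2.INTER_CUBIC))
cv2.imwrite("pics/scenec.png",cv2.resize(b[205:325,250:410],None,fx=5,fy=5,interpolation=cv2.INTER_CUBIC))
E
```

```text
(no output)
```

View pics/top0.png

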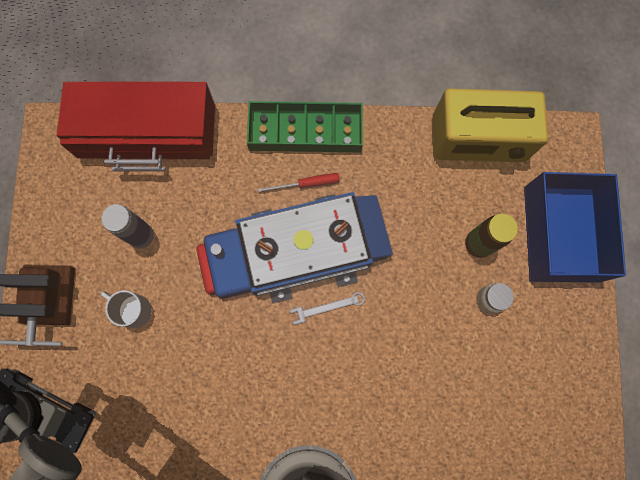

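View pics/scene0.png

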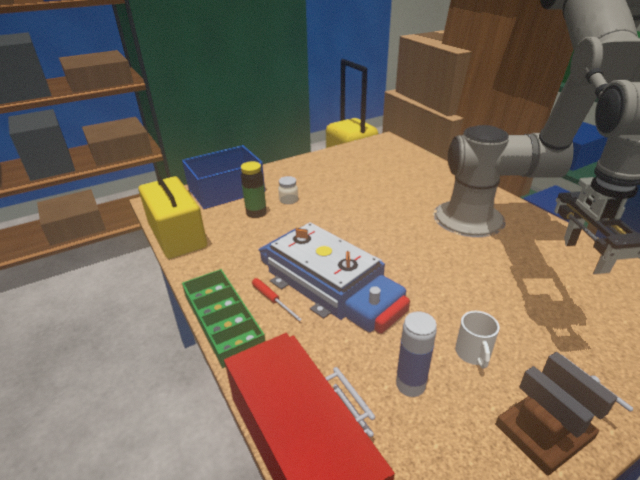

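```bash
sleep 1
```

```text
(no output)
```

View pics/topc.png

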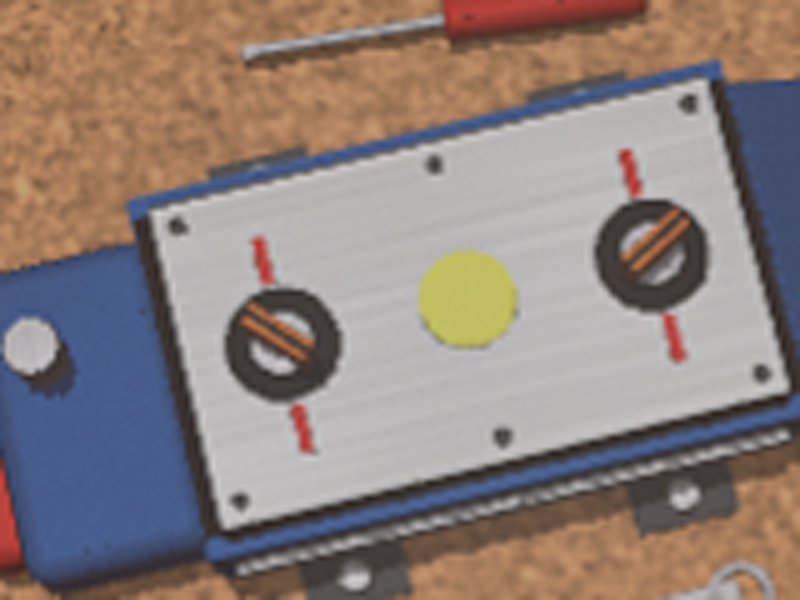

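View pics/scenec.png

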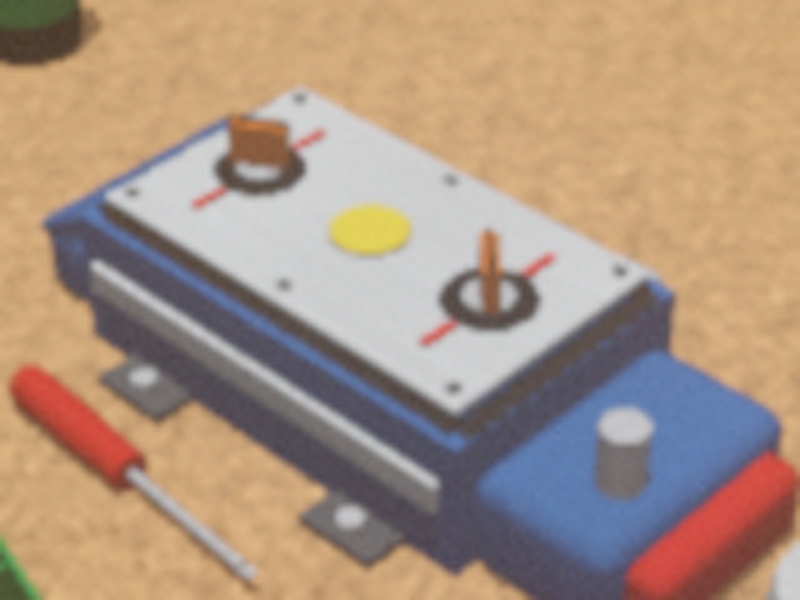

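Top view: the pad is at about (303,239), the left wing at (266,247) and the right wing at (341,229). The spanner, driver and socket are all clear of the panel top. Next I work out the geometry.

```bash
cat > h.py <<'E'
import cv2,numpy as np
def load(f): return dict(np.load(f))
def ray(p,u,v):
    K=p["K"]; d=np.array([float(p["k1"]),0,0,0,0])
    x=cv2.undistortPoints(np.array([[[u,v]]],float),K,d)[0,0]
    return -p["R"].T@p["t"], p["R"].T@np.array([x[0],x[1],1])
def at(p,u,v,z):
    o,r=ray(p,u,v); return (o+r*(z-o[2])/r[2])
def proj(p,X):
    d=np.array([float(p["k1"]),0,0,0,0])
    return cv2.projectPoints(np.array(X,float).reshape(-1,1,3),cv2.Rodrigues(p["R"])[0],p["t"],p["K"],d)[0][:,0]
E
python3 - <<'E'
from h import *
for n,box in(("top",(210,180,370,300)),("scene",(250,205,410,325))):
    p=load(f"pics/{n}0.npz"); x0,y0,x1,y1=box
    c=p["color"][y0:y1,x0:x1]; h=cv2.cvtColor(c,cv2.COLOR_RGB2HSV)
    m=((h[...,0]>24)&(h[...,0]<35)&(h[...,1]>110)&(h[...,2]>140)).astype(np.uint8)
    k,l,s,ce=cv2.connectedComponentsWithStats(m); i=1+np.argmax(s[1:,4])
    pc=ce[i]+[x0,y0]; print(n,s[i],pc,at(p,*pc,0.101))
p=load("pics/top0.npz")
f=lambda a,b:(a/5+210-.4,b/5+180-.4)
A=lambda a,b,z: at(p,*f(a,b),z)
for n,a,b,z in(("Lw",(248,312),(310,355),.131),("Rw",(628,265),(685,218),.131),("Lm",(303,428),(262,260),.099),("Rm",(675,338),(630,173),.099),):
    P,Q=A(*a,z),A(*b,z); d=Q-P
    print(n,(P+Q)/2,np.linalg.norm(d),"dir",np.arctan2(d[1],d[0]))
E
```

```text
top [ 84  51  19  18 271] [303.08856089 239.36162362] [0.5758216  0.01550732 0.101     ]
scene [ 66  41  16  10 109] [323.6146789  250.70642202] [0.57675953 0.02132668 0.101     ]
Lw [0.55323829 0.09665494 0.131     ] 0.03317271911214281 dir -2.165998005775011
Rw [ 0.59662502 -0.06720522  0.131     ] 0.032847579150063096 dir -0.8592427542631584
Lm [0.55468692 0.09763078 0.099     ] 0.07852186060187154 dir 0.26324956703868024
Rm [ 0.59749338 -0.06709306  0.099     ] 0.07820286886882316 dir 0.26608756677253254
```

>>> servo_tool(targets="-38 -17 0 0;-38 -17 0 0;-38 -17 0 0;-38 -17 0 0;-38 -17 0 0;-38 -17 0 0;-38 -17 0 0;-38 -17 0 0;-38 -17 0 0;-38 -17 0 0;-38 -17 0 0;-38 -17 0 0;0 0 0 0", hand=0.4, squeeze=15)

```text
time: 2.12
tool_pos: [0.559, 0.0933, 0.2411]
tool_rot: [3.138, 0.002, 2.719]
contact_force: [-0.9, 0.4, -1.0]
opening: 0.0367
```

>>> servo_tool(targets="0 0 0 0.16;0 0 0 0.16;0 0 0 0.16;0 0 0 0.16;0 0 0 0.16;0 0 0 0.16;0 0 0 0.16;0 0 0 0.16;0 0 0 0.16;0 0 0 0.16;0 0 0 0.16;0 0 0 0")

```text
time: 3.62
tool_pos: [0.5511, 0.103, 0.2414]
tool_rot: [-3.136, -0.003, 0.91]
contact_force: [-0.8, -1.0, -0.2]
opening: 0.0367
```

>>> servo_tool(targets="-3 5 15 -0.07;0 0 20 0;0 0 20 0;0 0 15 0;0 0 10 0;0 0 0 0;0 0 0 0")

```text
time: 4.5
tool_pos: [0.5523, 0.1006, 0.1605]
tool_rot: [-3.138, -0.006, 1.002]
contact_force: [0.1, 1.4, 0.3]
opening: 0.0368
```

```bash
cat > snap.py <<'E'
import sys
from cell import telemetry, cams
from h import *
tag=sys.argv[1]
s=telemetry.observe(); print(s["time"],s["tool_pos"].round(4),s["tool_rot"].round(3),s["contact_force"].round(2),s["torque"].round(2))
ims=[]
y=s["tool_rot"][2]; 
for n,b in(("top",(210,170,370,290)),("scene",(250,180,410,300))):
    p=cams.read_camera(n); np.savez(f"pics/{n}{tag}.npz",**{k:p[k] for k in("color","K","k1","R","t")})
    c=p["color"][b[1]:b[3],b[0]:b[2],::-1]
    c=cv2.resize(c,None,fx=5,fy=5,interpolation=cv2.INTER_CUBIC); cv2.imwrite(f"pics/{n}{tag}.png",c)
    print(n,"tip proj crop",((proj(p,[s["tool_pos"]-[0,0,.014]])[0]-[b[0],b[1]]+.4)*5).round())
E
python3 snap.py 1
```

```text
4.5 [0.5523 0.1006 0.1605] [-3.138 -0.006  1.002] [0.14 1.38 0.3 ] [-0.12  0.12  0.01]
top tip proj crop [267. 379.]
scene tip proj crop [493. 347.]
```

View pics/top1.png

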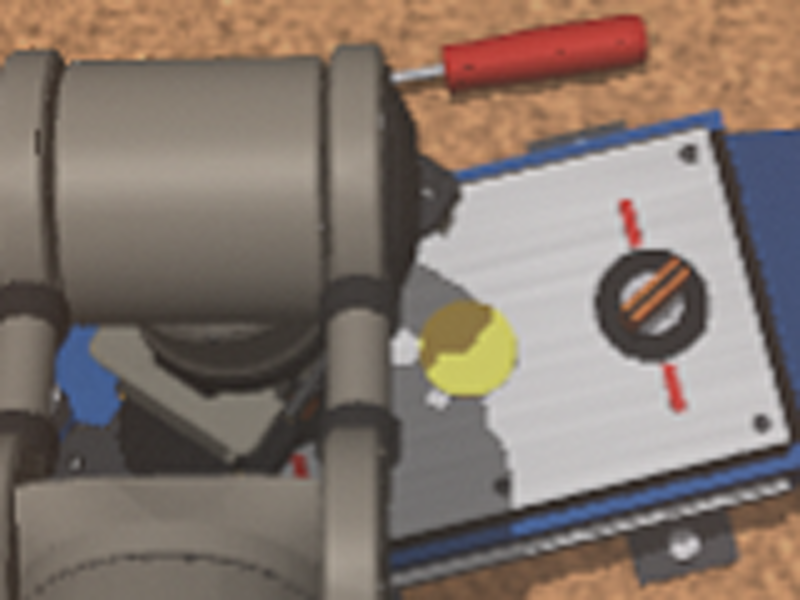

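View pics/scene1.png

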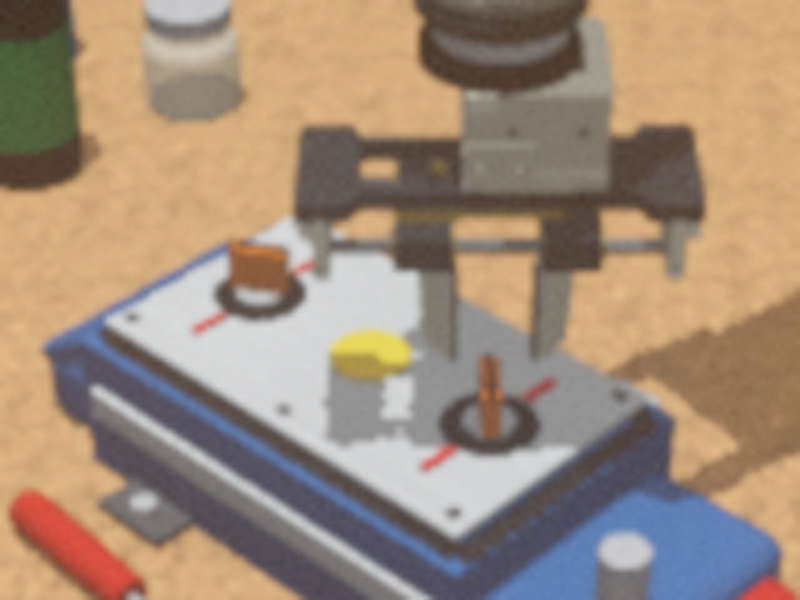

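>>> servo_tool(targets="-2 3 10 0;0 0 12 0;0 0 9 0;0 0 4 0;0 0 0 0")

```text
time: 5.22
tool_pos: [0.5539, 0.0971, 0.123]
tool_rot: [-3.138, -0.006, 1.002]
contact_force: [-0.2, -0.2, -0.5]
opening: 0.0367
```

>>> servo_tool(targets="0 0 0 0;0 0 0 0;0 0 0 0;0 0 0 0;0 0 0 0", hand=0, squeeze=15)

```text
time: 5.85
tool_pos: [0.5527, 0.0983, 0.1237]
tool_rot: [-3.136, -0.006, 1.003]
contact_force: [-0.7, -0.4, -1.0]
opening: 0.0099
```

```bash
python3 snap.py 2
```

```text
5.85 [0.5527 0.0983 0.1237] [-3.136 -0.006  1.003] [-0.66 -0.43 -1.03] [-0.2   0.06  0.09]
top tip proj crop [279. 394.]
scene tip proj crop [488. 403.]
```

View pics/scene2.png

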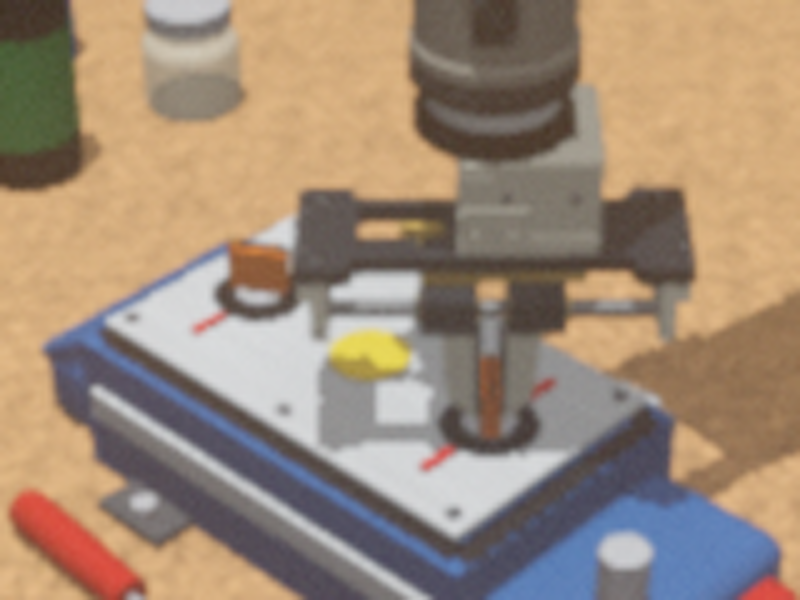

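>>> servo_tool(targets="0 0 0 0.1;0 0 0 0.1;0 0 0 0.1;0 0 0 0.1;0 0 0 0.1;0 0 0 0.1;0 0 0 0")

```text
time: 6.82
tool_pos: [0.5517, 0.0994, 0.1236]
tool_rot: [-3.13, -0.0, 0.384]
contact_force: [-1.5, 1.8, 0.3]
opening: 0.01
```

>>> servo_tool(targets="0 0 0 0.06;0 0 0 0.06;0 0 0 0;0 0 0 0")

```text
time: 7.32
tool_pos: [0.5516, 0.0997, 0.1236]
tool_rot: [-3.13, 0.001, 0.27]
contact_force: [-2.2, 1.7, 0.3]
opening: 0.0098
```

```bash
python3 snap.py 3
```

```text
7.325 [0.5516 0.0997 0.1236] [-3.13e+00  1.00e-03  2.70e-01] [-2.18  1.73  0.32] [ 0.05  0.35 -0.03]
top tip proj crop [276. 396.]
scene tip proj crop [492. 404.]
```

View pics/scene3.png

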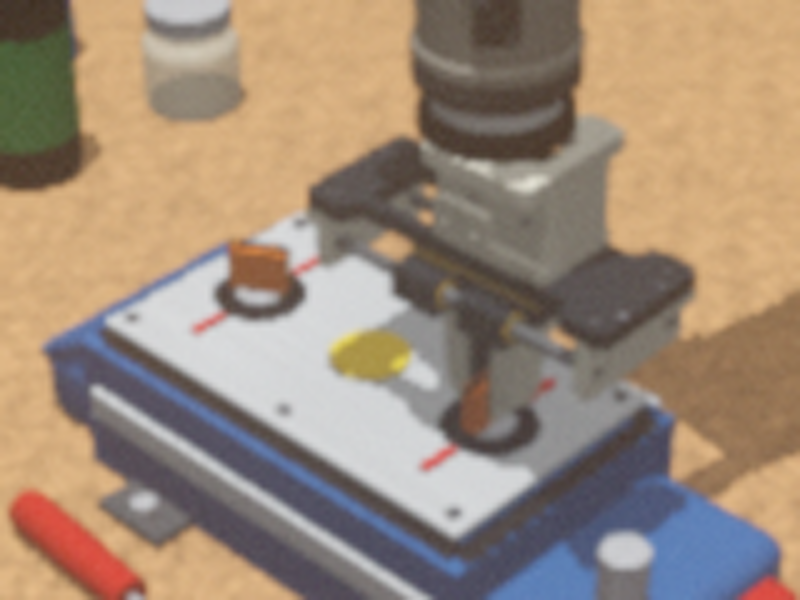

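>>> servo_tool(targets="0 0 0 0.012;0 0 0 0")

```text
time: 7.68
tool_pos: [0.5516, 0.0997, 0.1236]
tool_rot: [-3.13, 0.001, 0.258]
contact_force: [-2.1, 1.8, -0.3]
opening: 0.0097
```

>>> servo_tool(targets="0 0 0 0;0 0 0 0;0 0 -10 0;0 0 -20 0;0 0 -25 0;0 0 0 0", hand=0.4)

```text
time: 8.43
tool_pos: [0.5537, 0.0979, 0.1824]
tool_rot: [-3.132, -0.003, 0.257]
contact_force: [0.1, -0.4, 0.3]
opening: 0.0367
```

>>> servo_tool(targets="0 28 0 0;0 28 0 0;0 28 0 0;0 28 0 0;0 28 0 0;0 28 0 0;0 0 0 0;0 0 0 0.155;0 0 0 0.155;0 0 0 0.155;0 0 0 0.155;0 0 0 0.155;0 0 0 0.155;0 0 0 0.155;0 0 0 0;0 0 0 0")

```text
time: 10.42
tool_pos: [0.5916, -0.0602, 0.1711]
tool_rot: [3.141, 0.021, -0.853]
contact_force: [0.5, 0.2, 0.0]
opening: 0.0367
```

```bash
python3 snap.py 4
```

```text
10.425 [ 0.5916 -0.0602  0.1711] [ 3.141  0.021 -0.853] [0.55 0.22 0.01] [-0.01  0.16  0.01]
top tip proj crop [644. 289.]
scene tip proj crop [267. 205.]
```

View pics/scene4.png

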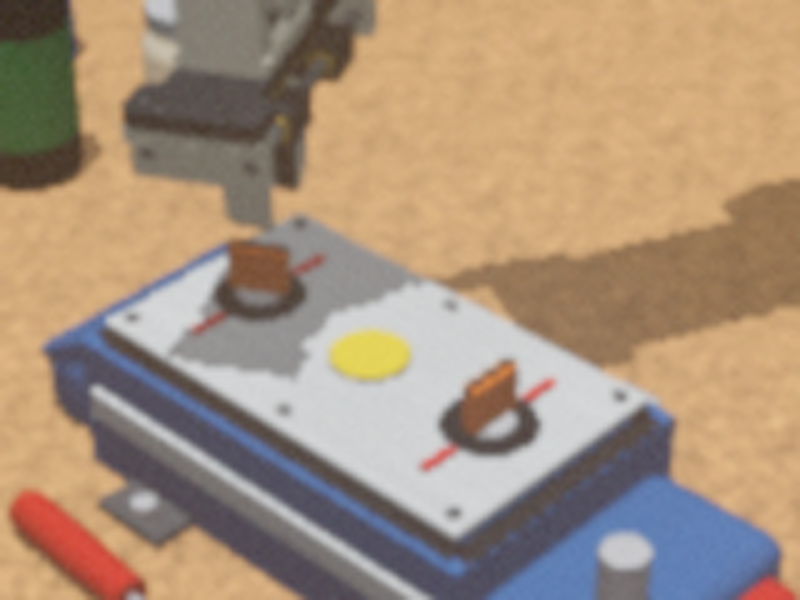

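View pics/top4.png

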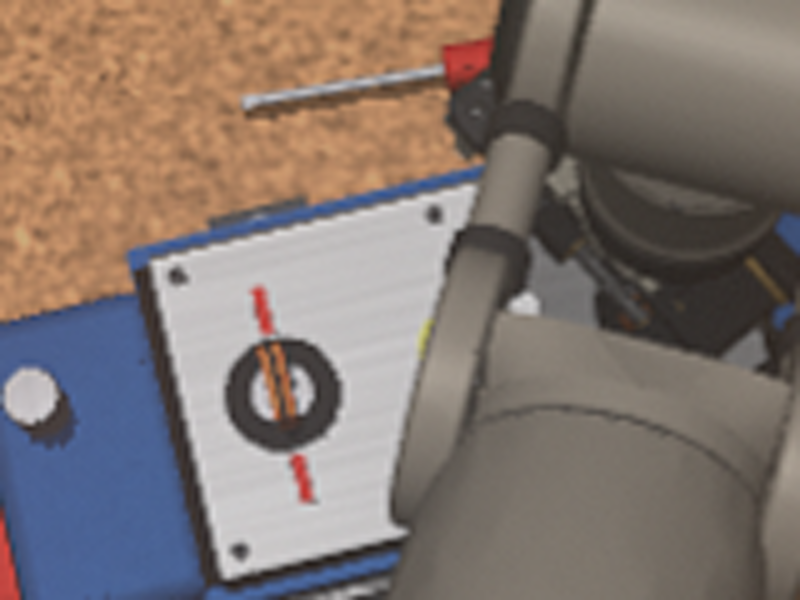

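>>> servo_tool(targets="7 -1 0 0;0 0 10 0;0 0 0 0")

```text
time: 10.9
tool_pos: [0.5972, -0.0654, 0.16]
tool_rot: [3.141, 0.021, -0.852]
contact_force: [-0.1, 1.1, -1.3]
opening: 0.0368
```

>>> servo_tool(targets="0 0 12 0;0 0 12 0;0 0 9 0;0 0 4 0;0 0 0 0")

```text
time: 11.52
tool_pos: [0.596, -0.0646, 0.1195]
tool_rot: [3.14, 0.023, -0.852]
contact_force: [0.7, 0.0, -0.1]
opening: 0.0366
```

```bash
python3 snap.py 5
```

```text
11.525 [ 0.596  -0.0646  0.1195] [ 3.14   0.023 -0.852] [ 0.67  0.   -0.14] [ 0.01  0.16 -0.02]
top tip proj crop [648. 305.]
scene tip proj crop [260. 282.]
```

View pics/scene5.png

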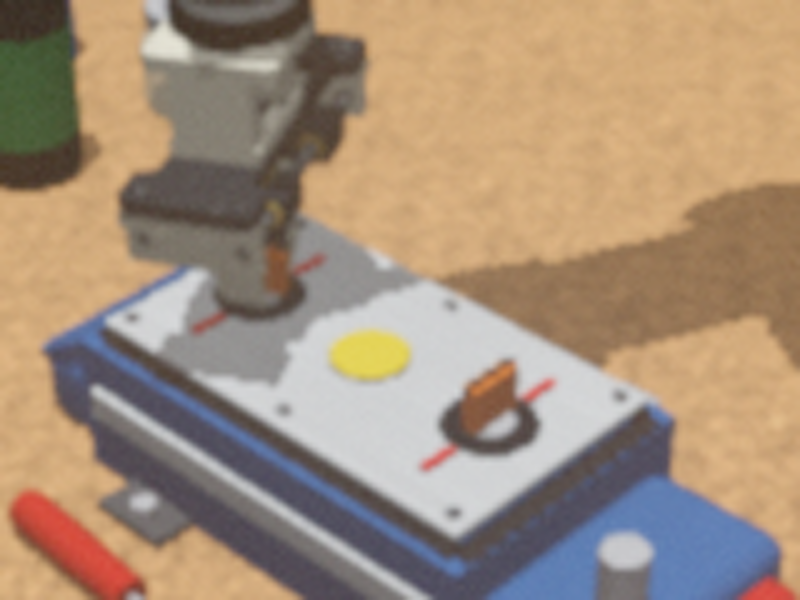

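>>> servo_tool(targets="1 0 -5 0;0 0 0 0")

```text
time: 11.88
tool_pos: [0.5977, -0.0657, 0.1263]
tool_rot: [3.141, 0.02, -0.852]
contact_force: [-0.1, 0.6, 0.3]
opening: 0.037
```

>>> servo_tool(targets="0 0 0 0;0 0 0 0;0 0 0 0;0 0 0 0;0 0 0 0", hand=0)

```text
time: 12.5
tool_pos: [0.5984, -0.0654, 0.1267]
tool_rot: [-3.14, 0.019, -0.852]
contact_force: [1.9, -0.2, -0.1]
opening: 0.0097
```

>>> servo_tool(targets="0 0 0 -0.1;0 0 0 -0.1;0 0 0 -0.1;0 0 0 -0.1;0 0 0 -0.1;0 0 0 -0.1;0 0 0 -0.1;0 0 0 -0.1;0 0 0 -0.1;0 0 0 -0.1;0 0 0 0;0 0 0 0")

```text
time: 14.0
tool_pos: [0.599, -0.0638, 0.1267]
tool_rot: [-3.123, 0.008, 0.179]
contact_force: [1.7, 1.7, -1.0]
opening: 0.0098
```

>>> servo_tool(targets="0 0 0 -0.05;0 0 0 -0.03;0 0 0 0;0 0 0 0")

```text
time: 14.5
tool_pos: [0.599, -0.0637, 0.1267]
tool_rot: [-3.123, 0.006, 0.256]
contact_force: [2.2, 1.9, 0.2]
opening: 0.0099
```

>>> servo_tool(targets="0 0 0 0;0 0 0 0;0 0 -10 0;0 0 -20 0;0 0 -25 0;0 0 0 0", hand=0.4)

```text
time: 15.25
tool_pos: [0.599, -0.0655, 0.1846]
tool_rot: [-3.123, 0.008, 0.254]
contact_force: [0.1, -0.4, -0.2]
opening: 0.0365
```

```bash
python3 snap.py 6
```

```text
15.25 [ 0.599  -0.0655  0.1846] [-3.123  0.008  0.254] [ 0.07 -0.36 -0.19] [-0.01  0.13  0.01]
top tip proj crop [658. 266.]
scene tip proj crop [249. 183.]
```

View pics/scene6.png

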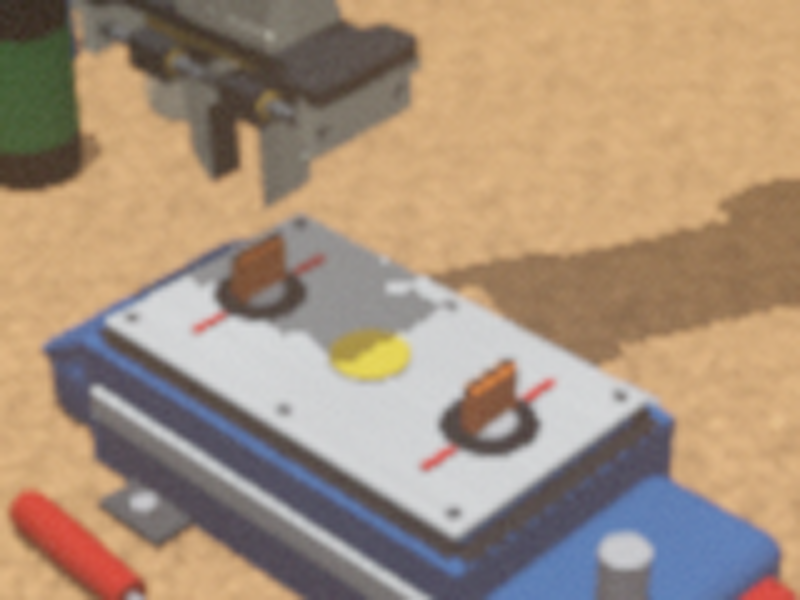

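>>> servo_tool(targets="-1 -28 0 0;-1 -28 0 0;0 -28 0 0;0 0 0 0;0 0 0 0;0 0 0 0", hand=0)

```text
time: 16.1
tool_pos: [0.5713, 0.0162, 0.1773]
tool_rot: [-3.118, 0.022, 0.253]
contact_force: [0.3, -0.2, -0.5]
opening: 0.0002
```

```bash
python3 snap.py 7
```

```text
16.1 [0.5713 0.0162 0.1773] [-3.118  0.022  0.253] [ 0.31 -0.17 -0.53] [-0.09  0.18  0.02]
top tip proj crop [464. 330.]
scene tip proj crop [372. 251.]
```

View pics/top7.png

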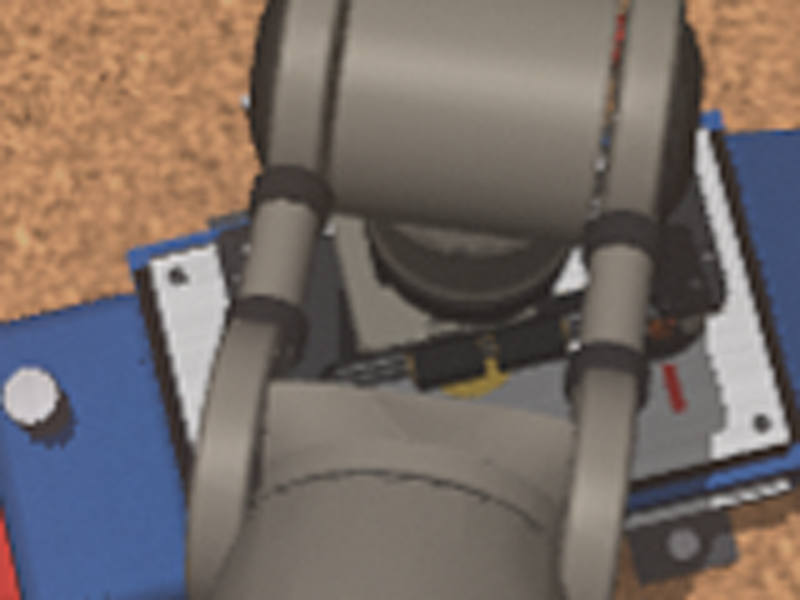

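View pics/scene7.png

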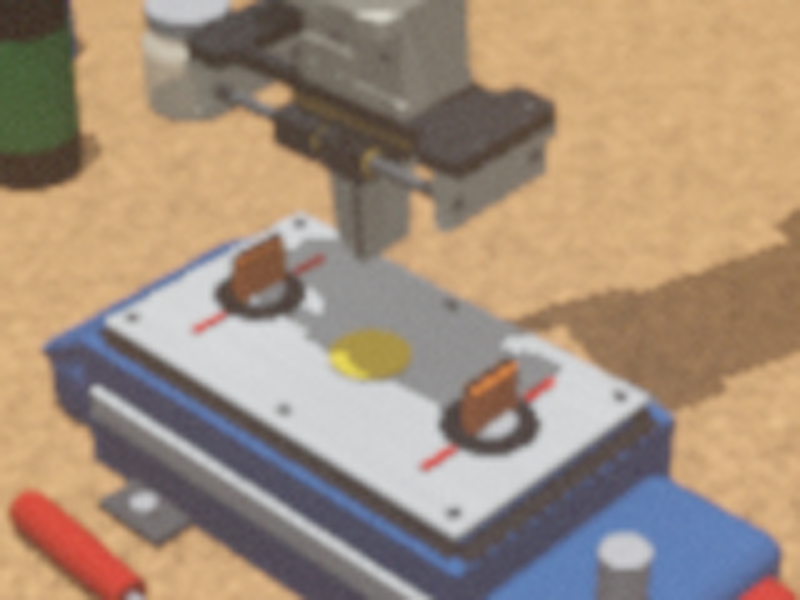

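>>> servo_tool(targets="5 0 5 0;0 0 12 0;0 0 12 0;0 0 10 0;0 0 5 0;0 0 0 0")

```text
time: 16.95
tool_pos: [0.5749, 0.0175, 0.129]
tool_rot: [-3.117, 0.024, 0.251]
contact_force: [0.8, -0.7, 0.2]
opening: 0.0005
```

```bash
python3 snap.py 8
```

```text
16.95 [0.5749 0.0175 0.129 ] [-3.117  0.024  0.251] [ 0.84 -0.67  0.17] [0.01 0.12 0.01]
top tip proj crop [463. 345.]
scene tip proj crop [369. 329.]
```

View pics/scene8.png

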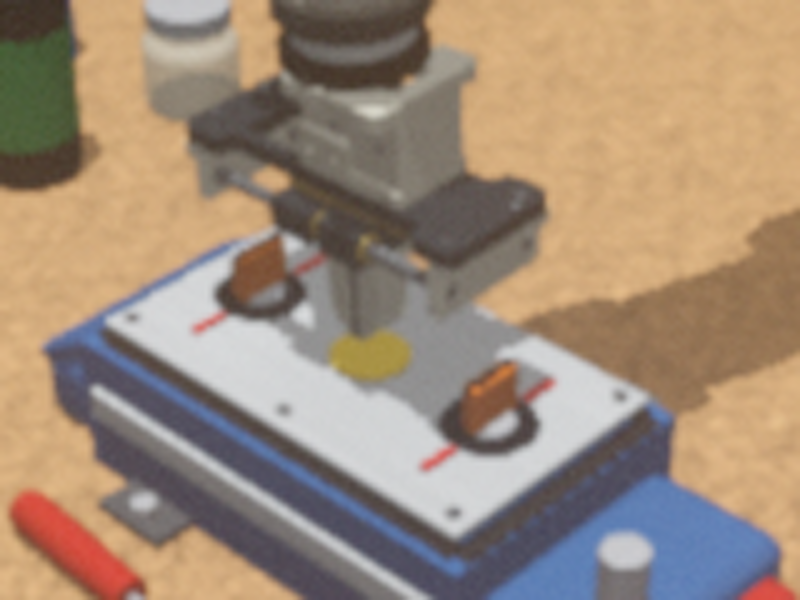

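>>> servo_tool(targets="0 0 5 0;0 0 3 0;0 0 2 0;0 0 2 0;0 0 2 0;0 0 0 0")

```text
time: 17.8
tool_pos: [0.5754, 0.0176, 0.1157]
tool_rot: [-3.118, 0.021, 0.251]
contact_force: [-0.6, -0.3, 0.5]
opening: 0.0004
```

>>> servo_tool(targets="0 0 2 0;0 0 2 0;0 0 2 0;0 0 2 0")

```text
time: 18.3
tool_pos: [0.5755, 0.0176, 0.1109]
tool_rot: [-3.119, 0.019, 0.251]
contact_force: [-3.5, 0.0, 8.8]
opening: 0.0005
```

>>> servo_tool(targets="0 0 2 0;0 0 2 0;0 0 2 0")

```text
time: 18.68
tool_pos: [0.5755, 0.0177, 0.1084]
tool_rot: [-3.12, 0.016, 0.252]
contact_force: [-3.9, -0.6, 10.1]
opening: 0.0005
```

>>> servo_tool(targets="0 0 2 0;0 0 2 0;0 0 2 0;0 0 3 0")

```text
time: 19.18
tool_pos: [0.5755, 0.0177, 0.1071]
tool_rot: [-3.123, 0.012, 0.252]
contact_force: [-10.0, 0.4, 26.0]
opening: 0.0006
```

```bash
python3 snap.py 9; python3 -c "
from cell import telemetry
s=telemetry.observe();print(s['time'],s['tool_pos'],s['contact_force'],s['qvel'].round(4))"
```

```text
19.175 [0.5755 0.0177 0.1071] [-3.123  0.012  0.252] [-9.99  0.42 26.02] [-0.01  1.84  0.02]
top tip proj crop [463. 353.]
scene tip proj crop [369. 363.]
19.275 [0.57543571 0.01767276 0.10712786] [-8.13442699 -0.11641436 21.99118818] [ 0.0003  0.0001 -0.0003  0.002  -0.001  -0.0005]
```

View pics/scene9.png

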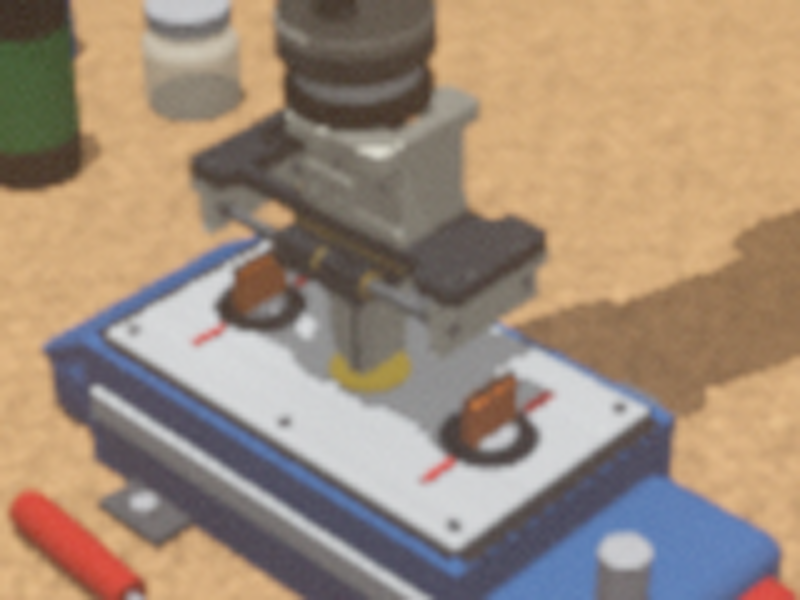

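```bash
python3 -c "
from cell import telemetry,cams
for i in range(8):
    cams.read_camera('top')
    s=telemetry.observe();print(s['time'],s['tool_pos'].round(5),s['contact_force'].round(1))"
```

```text
19.325 [0.57546 0.01769 0.10713] [-8.5  0.1 21.4]
19.375 [0.57545 0.01771 0.10715] [-8.  -0.4 21.4]
19.425 [0.57543 0.01768 0.10712] [-8.3  0.1 21.4]
19.475 [0.57546 0.01768 0.10712] [-7.4 -1.5 20.1]
19.525 [0.57545 0.01771 0.10713] [-9.1 -0.6 20.1]
19.575 [0.57545 0.01768 0.10712] [-8.2  0.6 21.7]
19.625 [0.57544 0.01769 0.10713] [-6.8 -0.2 20.7]
19.675 [0.57544 0.01769 0.10712] [-7.6  0.2 22. ]
```

The push is steady at about 21 N, twice the holding force, and the panel isn't moving. I'm handing in.

```bash
python3 -c "
from cell import robot,telemetry
print(robot.hand_in()); print(telemetry.observe()['tool_pos'])"
```

```text
the job is handed in; nothing more can be done
None
the job is handed in; nothing more can be done
```

I turned both wing fasteners to their red marks while the panel was up, then pressed the panel home with the closed fingertips on the yellow pad. I handed the job in at about 19.7 s with the arm still pressing.

- **Left fastener:** the jaws finished at yaw 0.258 against a fairing yaw of about 0.26 (measured 0.254 to 0.266). In the top view, the slot and marks agreed to roughly 0.03 rad.
- **Right fastener:** the jaws finished at yaw 0.256. I checked it only in the scene camera, where it looks parallel to its marks and to the left wing. The arm hid it in the top view.
- **Panel:** the fingertips went down about 8 mm from the expected contact height. They passed the half-way point where a misaligned cross bar would have stopped the panel. The force then rose sharply and settled at about 21 N down, with some 8 N sideways, while the height held at 0.1071 m. The scene picture shows the gap closed.
- **Position disagreement:** the two cameras differed by about 6 mm on the pad position. I used a value between them, and the positions felt while gripping the fasteners agreed with it to about 1 mm.
- **Other things on the bench:** I commanded no contact with them, and those in view showed no sign of having moved.

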